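# Padlock the tool case shut

### The arm

A 6-joint arm with a two-finger parallel gripper is mounted at the origin on the work surface. World frame = base frame: x ahead of the robot, y to its left, z up, the work surface at z = 0. Lengths are in mm, angles in degrees, forces in N, time in s.
With the tool pointing down it reaches from about 300 to 850 mm from the base axis. Payload 4.2 kg.
Tool frame: the origin (TCP) lies midway between the tips of the shut fingers; the grasp point (between the pads) lies 19 mm behind it (env.grip_point_offset is the distance from the TCP to the grasp point, in mm); z points along the fingers, x is the direction in which the jaws open and shut, and the axes are right-handed (so a half turn about z gives the same grasp; the last joint's range is limited). The gripper opens to 91 mm and grips with 3 to 60 N. Pads are 32 mm wide; open, the fingers measure 118 mm over their backs; the gripper's body (76 mm by 178 mm) begins 60 mm behind the grasp point.
Start: joints at [-68.984, 18.312, 89.639, -0, 72.044, -1.146], TCP at [216.91, -532.535, 213.976] pointing down, gripper open.
Joint ranges: [-177.97, 177.97], [-48.28, 115.42], [12.27, 149.76], [-77.06, 257.06], [2.81, 150.46], [-146.56, 146.56]. Speed limits (degrees/s): [147.25, 147.25, 180, 180, 180, 180].

### API

Orientations are given as [roll, pitch, yaw] about the fixed x, y, z axes, in that order (R = Rz(yaw) Ry(pitch) Rx(roll)).
In Python, from workcell import env gives the robot as it stands.
- The arm moves only by the shell command python3 -m pendant 'ROWS' [FORCE]. ROWS is JSON, a list of rows, each an object with "xyz": the shift along the tool's x, y, z in m, a list of three; "roll": the turn about the tool's z in degrees; "jaw": the closure, from 0 (fully open) to 1 (shut). A call has exactly 8 rows; each row is the pose to reach, as a shift and turn from the pose commanded when the call began, along the tool's axes at that moment; what a row does not reach only later rows make up. A row lasts 1/8 s, in which the tool goes at most 62.5 mm and 10.7 degrees, less where a joint would pass 70% of its speed; a pose out of reach is approached as far as the arm can. A call with a gripper value outside its range is refused whole. The fingers move at their own pace and stop on an object; FORCE is the grip in N (left out, the last holds). Time passes only in rows, so rows that repeat a pose let the fingers close, or fill a call up. It gives the time, the measured TCP pose, the force and the opening at its end, in the units of the state.
- env.state(): the state, without advancing time (a new reading comes with each control period).
- env.grab_frame(name): name is "scene" or "top" or "wrist"; returns (picture, depth): 420x560x3 uint8, blue, green, red; 420x560 float32, mm along the optical axis (not along the pixel's ray), 0 where there is no reading.
- env.camera_params(name): a dict with "camera_matrix" (3x3 intrinsics, pixels), "cam_to_world" (4x4, takes a point from camera to world coordinates); the wrist camera has in their place "hand_eye" (4x4, takes a point from camera to tool coordinates, whose origin is the TCP and whose axes are the tool frame's). Camera axes: x right, y up, looking along -z (the intrinsics and any distortion apply to the point x, -y, -z); pixel columns grow to the right and rows downward; lengths in mm; the calibration is good to about 2 mm. A picture is of the moment at which its call begins: read the wrist's pose just before it. camera_params takes no time and is no camera call.
- env.job_done(): hands the job in, once; it reports no verdict.
The state is a dict: "time_s": time; "qpos": joint angles; "qvel": joint speeds; "effort": joint torques, N m; "ee_pos": TCP position; "ee_rot": TCP orientation; "force": force on the tool from outside, world axes, zero at the start; "torque": the same for the moment, N m; "gripper_width": finger opening in mm.
Only numpy, scipy, OpenCV 4.12 (cv2) and the standard library are available. Lean on these libraries where they do the work, as an engineer would, in place of code of your own. Each camera call takes 0.05 s, during which the arm holds its last target. There are 200 camera calls.

### The job

Lock up the red tool case with the open steel padlock: hook its shackle through the holes of the two padlock ears, feeling for the upper one since the lid sits a little askew, and press it gently down into its body until the pawl clicks. Then tug the padlock up against the ears by its shackle to prove that it holds, and leave it standing locked on the bench. Force neither the lock nor the plastic ears, keep the case shut and leave everything else where it is.

Things in the scene. Friction and masses are not known exactly. Their poses are not given: they have to be found in the camera images.
- padlock: Open padlock, upright on the bench: laminated bright-steel body with a blue bumper round its foot, 50 (x) x 24 (y) x 48 mm high, about 0.36 kg with its raised 9 mm thick steel shackle. Origin: centre of its underside; x along its width, from the shackle's captive heel leg (x = -14 mm) to its toe leg (x = +14 mm), its free end hangs above the body. The shackle slides up and down, it cannot turn.
- shackle (a joint): How far the shackle is pressed in (m): 0 open, 0.024 the hidden pawl clicks in and holds, 0.026 hard stop. Its spring pushes back 2 N at 0, 4 N at 0.024; from 0.017 to 0.021 it must also push the pawl aside, about 14 N in all at worst, then the force drops. Let go after the click it stays at 0.023 to 0.026; let go earlier it springs back to 0. Once clicked it cannot be reopened (no key).
- shackle_crown (a point): Centre of the 9 mm round bar at the top of the shackle's bow, midway between the legs; 110 mm above the padlock's underside when open, 86 mm when locked. Pinch it here across the padlock's y to lift, press and tug. The bow is a half circle of 14 mm radius (to the bar's centre line), with straight legs below. Axes as padlock.
- shackle_toe (a point): Blunt tip of the shackle's toe leg (9 mm thick), 14 mm to +x of the crown and 48 mm below it: 62 mm above the padlock's underside when open, so the open lock, standing, slides in with the ears between its body's top (48 mm) and its toe, toe leg towards the case; 38 mm above when locked. Axes as padlock.
- ear_hole (a point): Centre of the lower ear's 12 mm hole, taken at 57 mm height. Two flat red ears, the lid's lying on the base's, each 3 mm thick and 26 mm wide (heights 51 to 57 mm), stick out 34 mm from the case's front; hole 21 mm from it. The lid has sideways play: its ear sits up to 6 mm to either side (y), to be found by feel and drawn in line by the toe (about 4 N). Axes as case (x into the case).
- case: Red plastic tool case lying shut on the bench, 210 (x, deep) x 380 (y, wide) x 105 mm high, fixed. Origin at the centre of its underside; its front, with a black carrying handle, two latches and the padlock ears, looks to its -x. The ears are at y = -105 mm. The handle, at y = 0, is 110 mm wide and sticks out 41 mm, from 17 to 39 mm above the bench.
- lid (a joint): Angle of the case's lid (rad) about the hinge along its rear edge: 0 = shut, grows as it opens; it lies shut by its own weight.
- table: The plywood workbench, its top at z = 0.
- bolt_jar: Amber jar with a yellow cap, 62 mm across, 82 mm high; leave alone. Origin at its underside.
- grease_tin: Blue tin with a steel lid, 75 mm across, 57 mm high; leave alone. Origin at its underside.
- brass_lock: A small closed brass padlock lying flat (40 x 36 x 18 mm body): not the one to use, leave alone.
- wrench: Steel wrench lying flat, 190 mm long; leave alone.
- screwdriver: Screwdriver with a yellow handle lying flat, 200 mm long; leave alone.
- spray_can: Spray can with a green label, 58 mm across, 160 mm high; leave alone.
- oil_jug: Yellow oil jug, 75 x 150 x 200 mm; leave alone.
Not all that is in view belongs to the job. What is shaped like the padlock but pink or yellow is not meant.

How it is judged:
By the outcome, as a careful person would: the job done as asked, in the order asked, and still so for the second after the job is handed in, with the robot touching nothing.
It also fails if it takes over 72 s, if anything falls off the work surface, if the arm or the gripper's body presses on something with over 40 N, if the wrist force passes 120 N, or if a joint passes its speed limit or range.

## Working session

There is one attempt and no reset: what is moved stays moved. The work goes in short steps, Python scripts to look and compute and a shell command to move; the robot and the scene stay as the last step left them, time stands still between calls to the robot, and variables do not carry over. Pictures are saved under pics/ and viewed, about 8 in all and at most 12, crops included, and the job is handed in when it is done.

```bash
mkdir -p pics; ls; cat > h.py <<'E'
import numpy as np,cv2
from workcell import env
from scipy.spatial.transform import Rotation as R
def T_of(name):
    p=env.camera_params(name)
    if 'cam_to_world' in p: return p,np.array(p['cam_to_world'])
    s=env.state();T=np.eye(4);T[:3,:3]=R.from_euler('xyz',s['ee_rot'],degrees=True).as_matrix();T[:3,3]=s['ee_pos']
    return p,T@np.array(p['hand_eye'])
def grab(name,f):
    p,T=T_of(name);im,d=env.grab_frame(name)
    cv2.imwrite('pics/'+f+'.png',im);np.savez('pics/'+f+'.npz',im=im,d=d,T=T,K=np.array(p['camera_matrix']),dist=np.array(p.get('dist_coeffs',p.get('distortion',[0,0,0,0])),float))
    return im,d
def pts(f,uv,z=None):
    q=np.load('pics/'+f+'.npz');uv=np.array(uv,float).reshape(-1,2)
    n=cv2.undistortPoints(uv[:,None],q['K'],q['dist'])[:,0]
    out=[]
    for (a,b),(u,v) in zip(n,uv):
        ray=np.array([a,-b,-1.])
        if z is None:
            w=q['d'][int(v)-1:int(v)+2,int(u)-1:int(u)+2];w=w[w>0];dd=np.median(w) if len(w) else np.nan
        else:
            r=q['T'][:3,:3]@ray;dd=(z-q['T'][2,3])/r[2]
        out.append((q['T']@np.r_[ray*dd,1])[:3])
    return np.round(out,1)
def crop(f,x0,y0,x1,y1,s,o):
    im=cv2.imread('pics/'+f+'.png')[y0:y1,x0:x1];cv2.imwrite('pics/'+o+'.png',cv2.resize(im,None,fx=s,fy=s,interpolation=cv2.INTER_CUBIC))
E
python3 - <<'E'
from h import *
for n in ('scene','top','wrist'):
    print(n,{k:np.round(v,2).tolist() if not isinstance(v,str) else v for k,v in env.camera_params(n).items()})
    grab(n,n+'0')
print(env.state())
E
```

```text
pics
scene {'camera_matrix': [[390.24, 0.0, 278.21], [0.0, 390.24, 212.29], [0.0, 0.0, 1.0]], 'cam_to_world': [[-0.43, -0.6, 0.67, 1413.71], [0.9, -0.28, 0.33, 399.83], [-0.01, 0.75, 0.67, 910.77], [0.0, 0.0, 0.0, 1.0]]}
top {'camera_matrix': [[500.06, 0.0, 277.02], [0.0, 500.06, 209.61], [0.0, 0.0, 1.0]], 'cam_to_world': [[-0.02, 0.99, -0.1, 428.29], [-1.0, -0.03, -0.02, -19.17], [-0.02, 0.1, 0.99, 1373.51], [0.0, 0.0, 0.0, 1.0]]}
wrist {'camera_matrix': [[371.4, 0.0, 277.93], [0.0, 371.4, 208.76], [0.0, 0.0, 1.0]], 'hand_eye': [[1.0, -0.0, 0.0, -0.35], [-0.0, -0.96, -0.27, -78.1], [0.0, 0.27, -0.96, -169.99], [0.0, 0.0, 0.0, 1.0]]}
{'time_s': 0.15, 'qpos': array([-6.89850024e+01,  1.83424093e+01,  8.96902669e+01, -1.55170096e-03,
        7.20433051e+01, -1.14593882e+00]), 'qvel': array([ 0.01711282, -0.08898449, -0.11205513, -0.07560246, -0.0763562 ,
       -0.14473227]), 'effort': array([ 2.65070474e-05, -4.12775409e+01, -2.32154864e+01,  7.27447425e-02,
        4.33508190e-02, -1.02208217e-04]), 'ee_pos': array([ 216.75250506, -532.17416096,  213.32217477]), 'ee_rot': array([-1.79999956e+02,  7.59956030e-02, -6.78385842e+01]), 'force': array([0.84697877, 0.14275663, 0.56122061]), 'torque': array([-0.00383546,  0.01238889,  0.04971082]), 'gripper_width': 90.94665112175281}
```

View pics/top0.png

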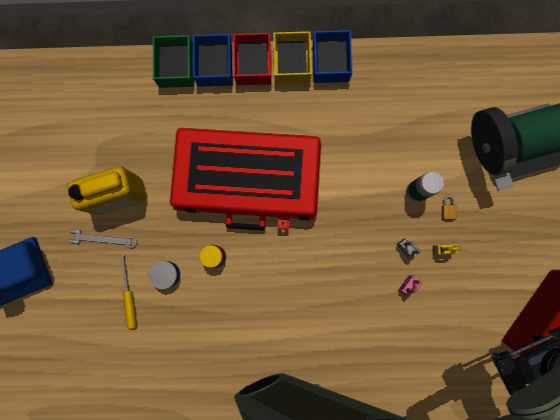

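View pics/scene0.png

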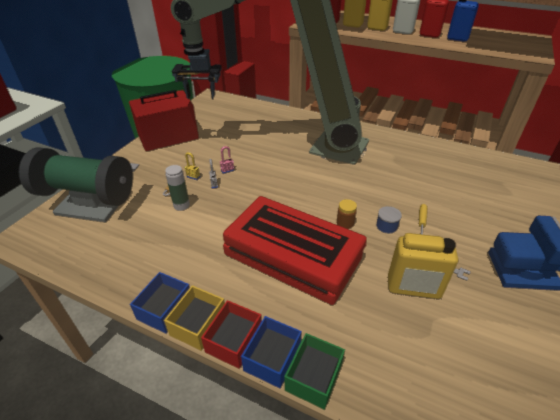

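Seen in the top picture: the steel padlock with the blue foot is at (408,248). It could be confused with the yellow one at (447,250), the pink one at (411,286) and the flat brass lock at (449,208). The ears are at (284,226). I choose the one at (408,248) and check it in a close crop together with the ears.

```bash
python3 - <<'E'
from h import *
a=cv2.imread('pics/top0.png')
c1=cv2.resize(a[225:275,380:430],(390,390),interpolation=cv2.INTER_CUBIC)
c2=cv2.resize(a[200:250,260:310],(390,390),interpolation=cv2.INTER_CUBIC)
cv2.imwrite('pics/c1.png',np.hstack([c1,c2]))
print(pts('top0',[(408,248),(404,240),(413,252)]))
print('ear',pts('top0',[(284,222),(284,228)],57))
print('case corners',pts('top0',[(180,130),(320,138),(316,217),(174,207)],105))
E
```

```text
[[ 454.4 -339.8   46.4]
 [ 475.9 -331.6   41.2]
 [ 443.5 -349.4   58. ]]
ear [[530.7 -15.1  57. ]
 [514.9 -14.6  57. ]]
case corners [[ 774.   249.2  105. ]
 [ 742.2 -113.8  105. ]
 [ 537.6  -96.9  105. ]
 [ 572.8  265.5  105. ]]
```

View pics/c1.png

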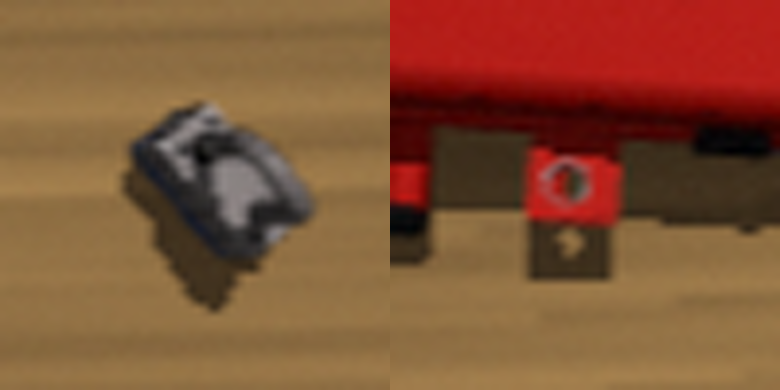

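The crop confirms it: bright-steel body with a dark blue foot and a raised shackle. Its long axis runs from upper left (crop 140,150) to lower right (260,250). The ears are at crop (565,185). I move over the padlock and look from near.

```bash
python3 -m pendant '[{"xyz":[-0.015,-0.049,0],"roll":-5,"jaw":0},{"xyz":[-0.03,-0.098,0],"roll":-10,"jaw":0},{"xyz":[-0.045,-0.147,0],"roll":-15,"jaw":0},{"xyz":[-0.06,-0.196,0],"roll":-20,"jaw":0},{"xyz":[-0.075,-0.245,0],"roll":-25,"jaw":0},{"xyz":[-0.088,-0.29,0],"roll":-28,"jaw":0},{"xyz":[-0.088,-0.29,0],"roll":-28,"jaw":0},{"xyz":[-0.088,-0.29,0],"roll":-28,"jaw":0}]'; python3 - <<'E'
from h import *
s=env.state();print(s['ee_pos'],s['ee_rot'],s['force'])
grab('wrist','w1')
E
```

```text
time_s: 1.15
ee_pos: [451.8, -341.7, 213.6]
ee_rot: [180.0, 0.0, -39.8]
force: [0.2, -0.1, 0.2]
gripper_width: 91.1
[ 451.821552   -341.71113446  213.63309945] [ 1.79959129e+02  4.66470902e-02 -3.98310319e+01] [ 0.15972795 -0.08942899  0.16293612]
```

View pics/w1.png

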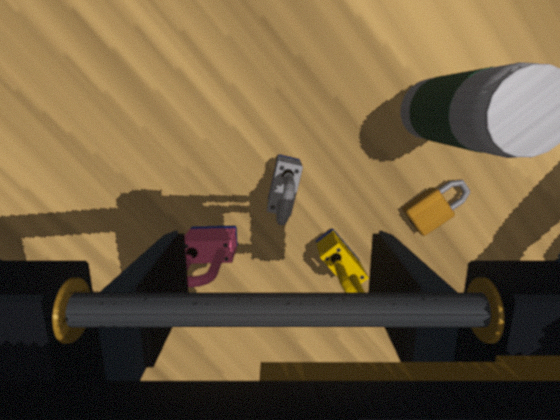

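The wrist picture shows the steel padlock at (285,190). The empty toe hole is at its upper end (288,173) and the shackle bow ends near (283,215). The pink one (212,243) and the yellow one (340,258) stand close by. I enlarge it to measure.

```bash
python3 - <<'E'
from h import *
im=cv2.imread('pics/w1.png')[145:285,180:370];o=cv2.resize(im,None,fx=4,fy=4,interpolation=cv2.INTER_CUBIC);cv2.imwrite('pics/w1c.png',o)
q=np.load('pics/w1.npz');d=q['d']
# point cloud in the region
vs,us=np.mgrid[145:285,180:370];P=pts('w1',np.c_[us.ravel(),vs.ravel()])
np.save('pics/w1P.npy',P.reshape(140,190,3))
m=(P[:,2]>65)&(P[:,2]<120)
n,l,st,ce=cv2.connectedComponentsWithStats(m.reshape(140,190).astype(np.uint8))
for i in range(1,n):
    if st[i,4]>15:
        Q=P.reshape(140,190,3)[l==i];print(st[i],np.median(Q,0),Q.min(0),Q.max(0))
E
```

```text
[ 96  29  19  51 596] [ 462.15 -339.95  109.1 ] [ 443.8 -358.4   65.1] [ 473.7 -330.2  113.6]
[  6 111   5  14  53] [ 352.7 -334.6   74.8] [ 350.8 -337.9   65.1] [ 353.5 -331.    85.6]
[  7 110  35  30 460] [ 371.1 -348.3  104.2] [ 358.4 -355.5   65.2] [ 375.3 -337.1  114. ]
[154 116  27  24 265] [ 454.5 -425.5   88.1] [ 445.2 -455.1   65.1] [ 457.7 -423.7  105.8]
```

View pics/w1c.png

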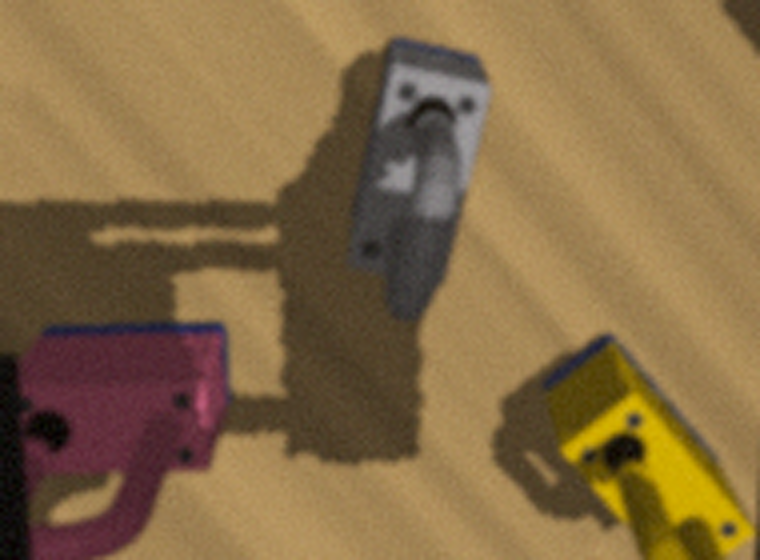

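The close crop confirms the toe hole at crop (432,110), at the upper end of the steel body. The body's left top edge runs from (388,65) to (350,265). The bow hangs over the lower end. Now crown and yaw from the depth.

```bash
python3 - <<'E'
from h import *
P=np.load('pics/w1P.npy').reshape(-1,3)
near=np.linalg.norm(P[:,:2]-[459,-340],axis=1)<40
for lo,hi in((104,120),(44,51)):
    Q=P[near&(P[:,2]>lo)&(P[:,2]<hi)][:,:2].astype(np.float32)
    r=cv2.minAreaRect(Q);v=np.linalg.svd(Q-Q.mean(0),full_matrices=False)[2][0]
    print(lo,len(Q),Q.mean(0),r,np.degrees(np.arctan2(v[1],v[0]))%180)
f=lambda c:(180+c[0]/4,145+c[1]/4)
e=pts('w1',[f((392,68)),f((351,265)),f((490,88)),f((432,112))],48)
print(e,np.degrees(np.arctan2(*(e[0]-e[1])[[1,0]])))
for nm,c in (('yel',(455,-426)),):
    Q=P[np.linalg.norm(P[:,:2]-c,axis=1)<50];Q=Q[Q[:,2]>20];print(nm,Q.min(0),Q.max(0))
# top view crown check
q=np.load('pics/top0.npz');vs,us=np.mgrid[230:270,385:430];T=pts('top0',np.c_[us.ravel(),vs.ravel()]);T=T[T[:,2]>100];print('top',len(T),T.mean(0) if len(T) else '')
E
```

```text
104 425 [ 459.2564  -342.06693] ((457.9036865234375, -343.4201354980469), (31.57147216796875, 8.831167221069336), 37.95933151245117) 37.390594
44 817 [ 460.6442  -338.17816] ((458.1514892578125, -343.1861572265625), (49.616634368896484, 23.743696212768555), 37.57937240600586) 27.199081
[[ 470.  -320.6   48. ]
 [ 432.8 -350.1   48. ]
 [ 484.2 -338.4   48. ]
 [ 470.5 -334.2   48. ]] 38.414794900990486
yel [ 441.  -467.1   20.1] [ 465.8 -417.   105.8]
top 45 [ 455.82888889 -343.17555556  108.78888889]
```

Both fits agree: crown at (458,-343.3) and yaw about 37.8°. I align, descend to the crown and then close.

```bash
python3 -m pendant '[{"xyz":[0.003,-0.0015,0],"roll":6,"jaw":0},{"xyz":[0.0058,-0.0027,0.02],"roll":12.4,"jaw":0},{"xyz":[0.0058,-0.0027,0.05],"roll":12.4,"jaw":0},{"xyz":[0.0058,-0.0027,0.08],"roll":12.4,"jaw":0},{"xyz":[0.0058,-0.0027,0.105],"roll":12.4,"jaw":0},{"xyz":[0.0058,-0.0027,0.1226],"roll":12.4,"jaw":0},{"xyz":[0.0058,-0.0027,0.1226],"roll":12.4,"jaw":0.3},{"xyz":[0.0058,-0.0027,0.1226],"roll":12.4,"jaw":0.6}]' 25
python3 -m pendant '[{"xyz":[0,0,0],"roll":0,"jaw":0.7},{"xyz":[0,0,0],"roll":0,"jaw":0.75},{"xyz":[0,0,0],"roll":0,"jaw":0.8},{"xyz":[0,0,0],"roll":0,"jaw":0.85},{"xyz":[0,0,0],"roll":0,"jaw":0.9},{"xyz":[0,0,0],"roll":0,"jaw":0.95},{"xyz":[0,0,0],"roll":0,"jaw":1},{"xyz":[0,0,0],"roll":0,"jaw":1}]' 25
```

```text
time_s: 2.2
ee_pos: [458.4, -344.3, 92.2]
ee_rot: [-180.0, -0.1, -52.3]
force: [0.3, -0.5, 1.0]
gripper_width: 73.8
time_s: 3.2
ee_pos: [458.5, -343.3, 91.3]
ee_rot: [-180.0, -0.0, -52.2]
force: [-0.2, 0.4, -0.3]
gripper_width: 8.2
```

Gripped (8.2 mm opening on the bar). I lift, then carry it gently to stand off the ears with the toe towards the case.

```bash
python3 -m pendant '[{"xyz":[0,0,-0.002],"roll":0,"jaw":1},{"xyz":[0,0,-0.01],"roll":0,"jaw":1},{"xyz":[0,0,-0.025],"roll":0,"jaw":1},{"xyz":[-0.004,-0.003,-0.04],"roll":0,"jaw":1},{"xyz":[-0.016,-0.013,-0.055],"roll":2,"jaw":1},{"xyz":[-0.036,-0.029,-0.06],"roll":5,"jaw":1},{"xyz":[-0.058,-0.047,-0.06],"roll":9,"jaw":1},{"xyz":[-0.080,-0.065,-0.06],"roll":13,"jaw":1}]' 40
python3 - <<'E'
from h import *
s=env.state();print(s['ee_pos'],s['ee_rot'],s['force'])
import math
a=math.radians(s['ee_rot'][2]);d=np.array([466.8,-6.0])-s['ee_pos'][:2]
print('tool dx dy',d@[math.cos(a),math.sin(a)],d@[math.sin(a),-math.cos(a)],'roll',s['ee_rot'][2]+95.3)
E
```

```text
time_s: 4.2
ee_pos: [461.0, -239.2, 152.6]
ee_rot: [-179.9, -0.1, -65.4]
force: [-0.5, 1.1, -3.9]
gripper_width: 8.1
[ 461.02339753 -239.22396988  152.64560814] [-1.79935812e+02 -6.91374016e-02 -6.53818713e+01] [-0.48004032  1.08892164 -3.94266832]
tool dx dy -209.6185751159528 -102.40528418528388 roll 29.918128721212497
```

```bash
python3 -m pendant '[{"xyz":[-0.028,-0.014,0],"roll":4,"jaw":1},{"xyz":[-0.058,-0.028,0],"roll":8,"jaw":1},{"xyz":[-0.09,-0.044,0],"roll":13,"jaw":1},{"xyz":[-0.122,-0.06,0],"roll":18,"jaw":1},{"xyz":[-0.154,-0.075,0],"roll":23,"jaw":1},{"xyz":[-0.182,-0.089,0],"roll":27,"jaw":1},{"xyz":[-0.202,-0.099,0],"roll":29,"jaw":1},{"xyz":[-0.2096,-0.1024,0],"roll":29.9,"jaw":1}]'
python3 -m pendant '[{"xyz":[0,0,0.01],"roll":0,"jaw":1},{"xyz":[0,0,0.025],"roll":0,"jaw":1},{"xyz":[0,0,0.035],"roll":0,"jaw":1},{"xyz":[0,0,0.04],"roll":0,"jaw":1},{"xyz":[0,0,0.04],"roll":0,"jaw":1},{"xyz":[0,0,0.04],"roll":0,"jaw":1},{"xyz":[0,0,0.04],"roll":0,"jaw":1},{"xyz":[0,0,0.04],"roll":0,"jaw":1}]'
python3 - <<'E'
from h import *
grab('wrist','w2')
E
```

```text
time_s: 5.2
ee_pos: [466.1, -5.9, 152.3]
ee_rot: [-179.9, 0.0, -95.1]
force: [0.2, 0.1, -4.2]
gripper_width: 8.3
time_s: 6.2
ee_pos: [466.3, -7.0, 111.6]
ee_rot: [-180.0, -0.0, -95.1]
force: [-0.1, 0.3, -3.2]
gripper_width: 8.4
```

View pics/w2.png

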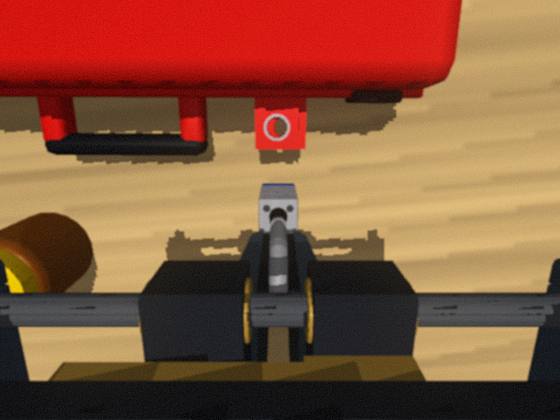

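The wrist picture shows the ear with its white-rimmed hole at (277,127), the held padlock with its toe hole at (278,214), and the case front edge at about row 93. I enlarge it to measure.

```bash
python3 - <<'E'
from h import *
crop('w2',230,85,330,235,4,'w2c')
s=env.state();print(s['ee_pos'],s['ee_rot'])
E
```

```text
[466.18284382  -6.98764017 111.54958551] [-1.79970529e+02 -3.91671779e-03 -9.51309450e+01]
```

View pics/w2c.png

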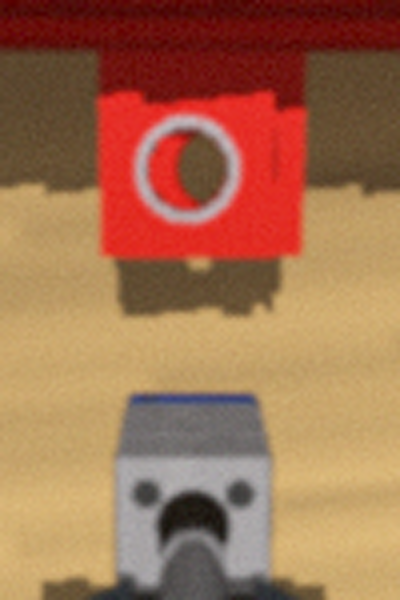

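```bash
python3 - <<'E'
from h import *
f=lambda c:(230+c[0]/4,85+c[1]/4)
a=np.radians(-5.13);cx=np.array([np.cos(a),np.sin(a)]);cy=np.array([-np.sin(a),np.cos(a)])
tcp=np.array([466.2,-7.0])
def show(n,c,z):
    p=pts('w2',[f(c)],z)[0];r=p[:2]-tcp;print(n,p,'rel x,y',round(r@cx,1),round(r@cy,1))
show('uphole',(188,168),57);show('upL',(102,255),57);show('upR',(275,255),57);show('lowR',(302,255),54);show('lowRtop',(304,110),54)
show('upLtop',(99,110),57);show('holeL',(136,168),57);show('holeR',(241,168),57)
show('lockL',(117,457),68.2);show('lockR',(270,457),68.2);show('lockL2',(117,560),68.2);show('lockfrontmid',(194,457),68.2);show('toehole',(194,525),68.2)
c=pts('w2',[(90,96),(340,97),(20,82),(430,82)]);print(c)
q=np.load('pics/w2.npz');vs,us=np.mgrid[85:150,230:330];P=pts('w2',np.c_[us.ravel(),vs.ravel()]);m=(P[:,2]>50)&(P[:,2]<62);print('ear z',np.median(P[m],0))
E
```

```text
uphole [531.1 -11.1  57. ] rel x,y 65.0 1.7
upL [519.5   2.9  57. ] rel x,y 52.2 14.6
upR [517.2 -23.   57. ] rel x,y 52.2 -11.4
lowR [516.5 -27.2  54. ] rel x,y 51.9 -15.6
lowRtop [537.8 -29.   54. ] rel x,y 73.3 -15.5
upLtop [540.5   1.1  57. ] rel x,y 73.3 14.7
holeL [531.8  -3.4  57. ] rel x,y 65.0 9.5
holeR [530.4 -18.9  57. ] rel x,y 65.0 -6.1
lockL [491.    3.   68.2] rel x,y 23.8 12.2
lockR [488.9 -19.5  68.2] rel x,y 23.7 -10.4
lockL2 [475.    4.7  68.2] rel x,y 7.7 12.4
lockfrontmid [489.9  -8.3  68.2] rel x,y 23.7 0.8
toehole [479.5  -7.4  68.2] rel x,y 13.3 0.8
[[558.   93.5  60.5]
 [544.8 -48.8  57.8]
 [565.  108.5  95.2]
 [547.6 -85.2  96.6]]
ear z [537.9 -13.2  55.8]
```

The lid's ear sits about 4.3 mm towards +y of the base's. Relative to the lock, the upper hole is 52 mm ahead and +0.8 mm sideways, and the lower hole is at -3.5 mm. I go down to 1.5 mm above the bench and slide in towards the upper hole.

```bash
python3 -m pendant '[{"xyz":[0,0,0.005],"roll":0,"jaw":1},{"xyz":[0,0,0.010],"roll":0,"jaw":1},{"xyz":[0,0,0.015],"roll":0,"jaw":1},{"xyz":[0,0,0.0187],"roll":0,"jaw":1},{"xyz":[-0.0008,-0.002,0.0187],"roll":0,"jaw":1},{"xyz":[-0.0008,-0.006,0.0187],"roll":0,"jaw":1},{"xyz":[-0.0008,-0.01,0.0187],"roll":0,"jaw":1},{"xyz":[-0.0008,-0.012,0.0187],"roll":0,"jaw":1}]'
python3 -m pendant '[{"xyz":[0,-0.005,0],"roll":0,"jaw":1},{"xyz":[0,-0.010,0],"roll":0,"jaw":1},{"xyz":[0,-0.016,0],"roll":0,"jaw":1},{"xyz":[0,-0.022,0],"roll":0,"jaw":1},{"xyz":[0,-0.028,0],"roll":0,"jaw":1},{"xyz":[0,-0.034,0],"roll":0,"jaw":1},{"xyz":[0,-0.038,0],"roll":0,"jaw":1},{"xyz":[0,-0.040,0],"roll":0,"jaw":1}]'
python3 -m pendant '[{"xyz":[0,0,0],"roll":0,"jaw":1},{"xyz":[0,0,0],"roll":0,"jaw":1},{"xyz":[0,0,0],"roll":0,"jaw":1},{"xyz":[0,0,0],"roll":0,"jaw":1},{"xyz":[0,0,0],"roll":0,"jaw":1},{"xyz":[0,0,0],"roll":0,"jaw":1},{"xyz":[0,0,0],"roll":0,"jaw":1},{"xyz":[0,0,0],"roll":0,"jaw":1}]'
python3 - <<'E'
from h import *
grab('wrist','w3')
s=env.state();print(s['ee_pos'],s['ee_rot'],s['force'],s['torque'])
crop('w3',210,85,350,235,4,'w3c')
E
```

```text
time_s: 7.25
ee_pos: [478.7, -7.4, 92.8]
ee_rot: [-180.0, -0.0, -95.1]
force: [0.6, -0.3, -3.1]
gripper_width: 8.1
time_s: 8.25
ee_pos: [518.1, -10.9, 92.6]
ee_rot: [180.0, -0.0, -95.1]
force: [0.2, -0.1, -2.9]
gripper_width: 8.4
time_s: 9.25
ee_pos: [517.9, -10.9, 92.6]
ee_rot: [180.0, -0.0, -95.1]
force: [-0.9, -0.5, -4.4]
gripper_width: 8.0
[517.92558455 -10.89557695  92.62647926] [ 1.79999932e+02 -5.74798469e-03 -9.51395574e+01] [ 0.08647174  0.3941929  -4.20347089] [0.04704981 0.00736032 0.01781801]
```

View pics/w3c.png

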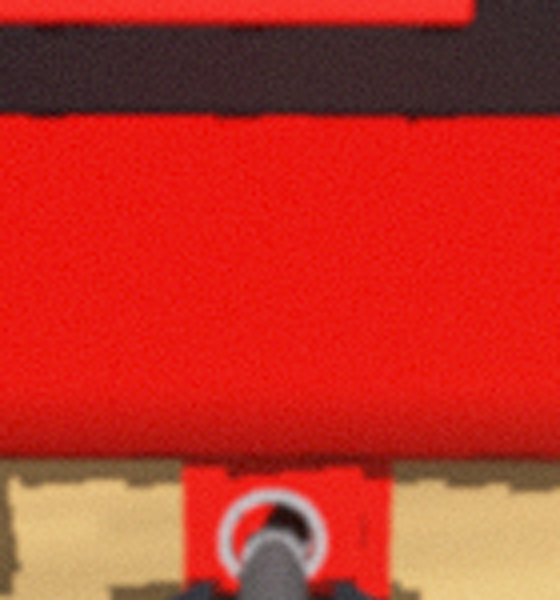

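The toe leg's end lies over the ring at crop (275,560), with the ring centred at (272,540), so it is aligned within 0.5 mm sideways. I press gently to just above the upper ear, then feel down.

```bash
python3 -m pendant '[{"xyz":[0,0,0.001],"roll":0,"jaw":1},{"xyz":[0,0,0.002],"roll":0,"jaw":1},{"xyz":[0,0,0.003],"roll":0,"jaw":1},{"xyz":[0,0,0.004],"roll":0,"jaw":1},{"xyz":[0,0,0.005],"roll":0,"jaw":1},{"xyz":[0,0,0.0055],"roll":0,"jaw":1},{"xyz":[0,0,0.0055],"roll":0,"jaw":1},{"xyz":[0,0,0.0055],"roll":0,"jaw":1}]'
python3 -m pendant '[{"xyz":[0,0,0.0003],"roll":0,"jaw":1},{"xyz":[0,0,0.0006],"roll":0,"jaw":1},{"xyz":[0,0,0.0009],"roll":0,"jaw":1},{"xyz":[0,0,0.0012],"roll":0,"jaw":1},{"xyz":[0,0,0.0015],"roll":0,"jaw":1},{"xyz":[0,0,0.0015],"roll":0,"jaw":1},{"xyz":[0,0,0.0015],"roll":0,"jaw":1},{"xyz":[0,0,0.0015],"roll":0,"jaw":1}]'
```

```text
time_s: 10.3
ee_pos: [518.0, -10.9, 87.2]
ee_rot: [-180.0, -0.0, -95.1]
force: [-0.5, 0.2, 1.2]
gripper_width: 8.6
time_s: 11.3
ee_pos: [518.0, -10.9, 85.6]
ee_rot: [-180.0, -0.0, -95.1]
force: [-0.2, 0.5, 2.3]
gripper_width: 7.9
```

```bash
python3 -m pendant '[{"xyz":[0,0,0.0003],"roll":0,"jaw":1},{"xyz":[0,0,0.0006],"roll":0,"jaw":1},{"xyz":[0,0,0.0009],"roll":0,"jaw":1},{"xyz":[0,0,0.001],"roll":0,"jaw":1},{"xyz":[0,0,0.001],"roll":0,"jaw":1},{"xyz":[0,0,0.001],"roll":0,"jaw":1},{"xyz":[0,0,0.001],"roll":0,"jaw":1},{"xyz":[0,0,0.001],"roll":0,"jaw":1}]'
python3 -m pendant '[{"xyz":[0.0005,0,0],"roll":0,"jaw":1},{"xyz":[0.001,0,0],"roll":0,"jaw":1},{"xyz":[0.0015,0,0],"roll":0,"jaw":1},{"xyz":[0.002,0,0],"roll":0,"jaw":1},{"xyz":[0.0025,0,0],"roll":0,"jaw":1},{"xyz":[0.0025,0,0],"roll":0,"jaw":1},{"xyz":[0.0025,0,0],"roll":0,"jaw":1},{"xyz":[0.0025,0,0],"roll":0,"jaw":1}]'
```

```text
time_s: 12.3
ee_pos: [518.0, -10.9, 84.7]
ee_rot: [-180.0, -0.0, -95.1]
force: [0.5, 1.0, 1.1]
gripper_width: 8.1
time_s: 13.3
ee_pos: [517.8, -13.3, 84.7]
ee_rot: [-180.0, 0.0, -95.1]
force: [0.3, 3.8, 1.8]
gripper_width: 8.4
```

The toe is in the upper hole, with no rise in force, and the sideways force of 3.8 N shows it drawing the lid's ear along. I continue to the lower hole.

```bash
python3 -m pendant '[{"xyz":[0.0005,0,0],"roll":0,"jaw":1},{"xyz":[0.001,0,0],"roll":0,"jaw":1},{"xyz":[0.0015,0,0],"roll":0,"jaw":1},{"xyz":[0.0019,0,0],"roll":0,"jaw":1},{"xyz":[0.0019,0,0],"roll":0,"jaw":1},{"xyz":[0.0019,0,0],"roll":0,"jaw":1},{"xyz":[0.0019,0,0],"roll":0,"jaw":1},{"xyz":[0.0019,0,0],"roll":0,"jaw":1}]'
python3 -m pendant '[{"xyz":[0,0,0.0005],"roll":0,"jaw":1},{"xyz":[0,0,0.001],"roll":0,"jaw":1},{"xyz":[0,0,0.0015],"roll":0,"jaw":1},{"xyz":[0,0,0.002],"roll":0,"jaw":1},{"xyz":[0,0,0.002],"roll":0,"jaw":1},{"xyz":[0,0,0.002],"roll":0,"jaw":1},{"xyz":[0,0,0.002],"roll":0,"jaw":1},{"xyz":[0,0,0.002],"roll":0,"jaw":1}]'
```

```text
time_s: 14.3
ee_pos: [517.7, -14.6, 84.7]
ee_rot: [-180.0, 0.1, -95.2]
force: [0.0, 6.0, 0.8]
gripper_width: 8.6
time_s: 15.3
ee_pos: [517.7, -14.5, 83.0]
ee_rot: [-180.0, 0.1, -95.2]
force: [1.4, 6.8, 4.1]
gripper_width: 8.3
```

```bash
python3 -m pendant '[{"xyz":[0,0,0.0003],"roll":0,"jaw":1},{"xyz":[0,0,0.0006],"roll":0,"jaw":1},{"xyz":[0,0,0.0008],"roll":0,"jaw":1},{"xyz":[0,0,0.001],"roll":0,"jaw":1},{"xyz":[0,0,0.001],"roll":0,"jaw":1},{"xyz":[0,0,0.001],"roll":0,"jaw":1},{"xyz":[0,0,0.001],"roll":0,"jaw":1},{"xyz":[0,0,0.001],"roll":0,"jaw":1}]'; python3 - <<'E'
from h import *
grab('wrist','w4');crop('w4',240,190,320,250,8,'w4c')
E
```

```text
time_s: 16.3
ee_pos: [517.7, -14.5, 82.1]
ee_rot: [-180.0, 0.1, -95.2]
force: [-0.6, 6.8, 4.7]
gripper_width: 8.4
```

View pics/w4c.png

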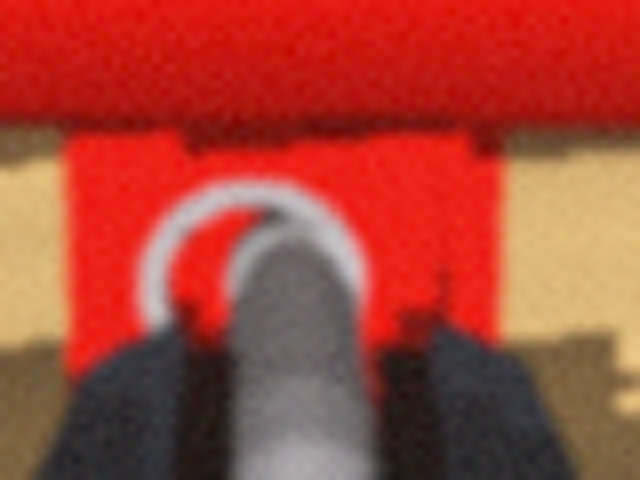

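```bash
python3 - <<'E'
from h import *
q=lambda n,f,c,z:print(n,pts(f,[c],z)[0])
g=lambda c:(240+c[0]/8,190+c[1]/8)
h=lambda c:(210+c[0]/4,85+c[1]/4)
q('w3 ring','w3',h((273,540)),57);q('w3 L','w3',h((184,560)),57);q('w3 lowR','w3',h((392,560)),54);q('w3 upR','w3',h((363,530)),57)
q('w4 ring','w4',g((253,275)),57);q('w4 L','w4',g((66,300)),57);q('w4 lowR','w4',g((500,300)),54);q('w4 upR','w4',g((445,285)),57)
q('w4 bow','w4',g((295,235)),87);q('w3 bow','w3',h((275,545)),96)
E
```

```text
w3 ring [531.2 -11.1  57. ]
w3 L [529.3   2.   57. ]
w3 lowR [525.6 -28.3  54. ]
w3 upR [531.5 -24.2  57. ]
w4 ring [532.1 -11.2  57. ]
w4 L [531.4   1.9  57. ]
w4 lowR [527.8 -28.1  54. ]
w4 upR [530.2 -24.3  57. ]
w4 bow [544.  -15.3  87. ]
w3 bow [542.7 -12.4  96. ]
```

The lid's ear has not moved yet; the lock leaned in the pinch instead, and the toe may be catching the lower ear. I ease up 1.3 mm and draw on gently while watching the side force.

```bash
python3 -m pendant '[{"xyz":[0,0,-0.0007],"roll":0,"jaw":1},{"xyz":[0,0,-0.0013],"roll":0,"jaw":1},{"xyz":[0,0,-0.0013],"roll":0,"jaw":1},{"xyz":[0,0,-0.0013],"roll":0,"jaw":1},{"xyz":[0,0,-0.0013],"roll":0,"jaw":1},{"xyz":[0,0,-0.0013],"roll":0,"jaw":1},{"xyz":[0,0,-0.0013],"roll":0,"jaw":1},{"xyz":[0,0,-0.0013],"roll":0,"jaw":1}]' 50
python3 -m pendant '[{"xyz":[0.0004,0,0],"roll":0,"jaw":1},{"xyz":[0.0008,0,0],"roll":0,"jaw":1},{"xyz":[0.0012,0,0],"roll":0,"jaw":1},{"xyz":[0.0016,0,0],"roll":0,"jaw":1},{"xyz":[0.0016,0,0],"roll":0,"jaw":1},{"xyz":[0.0016,0,0],"roll":0,"jaw":1},{"xyz":[0.0016,0,0],"roll":0,"jaw":1},{"xyz":[0.0016,0,0],"roll":0,"jaw":1}]'
python3 - <<'E'
from h import *
s=env.state();print(s['force'],s['torque'],s['ee_pos'],s['ee_rot'])
im,d=grab('wrist','w5')
# ear left edge (upper) via red/wood transition in the row range
for r in (212,218,224):
    row=im[r,235:320].astype(int);red=(row[:,2]-row[:,1]>100);i=np.where(red)[0]+235;print(r,i.min(),i.max())
old=cv2.imread('pics/w4.png')
for r in (212,218,224):
    row=old[r,235:320].astype(int);red=(row[:,2]-row[:,1]>100);i=np.where(red)[0]+235;print('old',r,i.min(),i.max())
E
```

```text
time_s: 17.35
ee_pos: [517.7, -14.5, 82.9]
ee_rot: [-180.0, 0.1, -95.2]
force: [0.9, 6.6, 0.4]
gripper_width: 8.1
time_s: 18.35
ee_pos: [517.6, -15.8, 82.9]
ee_rot: [-180.0, 0.1, -95.2]
force: [1.4, 7.9, 2.2]
gripper_width: 8.4
[1.38222128 7.94607665 2.16646591] [ 1.77458083 -0.16368544  0.02591345] [517.57078479 -15.82354551  82.90298638] [-1.79986944e+02  1.12973608e-01 -9.51815461e+01]
212 248 300
218 248 300
224 248 299
old 212 248 302
old 218 248 302
old 224 248 302
```

The upper ear now follows the toe, moving about 1.3 mm. Another 1.5 mm should centre the toe in the lower hole.

```bash
python3 -m pendant '[{"xyz":[0.0004,0,0],"roll":0,"jaw":1},{"xyz":[0.0008,0,0],"roll":0,"jaw":1},{"xyz":[0.0012,0,0],"roll":0,"jaw":1},{"xyz":[0.0016,0,0],"roll":0,"jaw":1},{"xyz":[0.0016,0,0],"roll":0,"jaw":1},{"xyz":[0.0016,0,0],"roll":0,"jaw":1},{"xyz":[0.0016,0,0],"roll":0,"jaw":1},{"xyz":[0.0016,0,0],"roll":0,"jaw":1}]'
python3 -m pendant '[{"xyz":[0,0,0.0005],"roll":0,"jaw":1},{"xyz":[0,0,0.001],"roll":0,"jaw":1},{"xyz":[0,0,0.0015],"roll":0,"jaw":1},{"xyz":[0,0,0.002],"roll":0,"jaw":1},{"xyz":[0,0,0.0025],"roll":0,"jaw":1},{"xyz":[0,0,0.0025],"roll":0,"jaw":1},{"xyz":[0,0,0.0025],"roll":0,"jaw":1},{"xyz":[0,0,0.0025],"roll":0,"jaw":1}]'
python3 - <<'E'
from h import *
im,d=grab('wrist','w6');crop('w6',240,190,320,250,8,'w6c')
E
```

```text
time_s: 19.4
ee_pos: [517.4, -17.4, 82.9]
ee_rot: [-180.0, 0.1, -95.2]
force: [0.2, 7.5, 1.8]
gripper_width: 7.9
time_s: 20.4
ee_pos: [517.5, -17.4, 80.9]
ee_rot: [-180.0, 0.1, -95.2]
force: [0.9, 7.6, 5.4]
gripper_width: 8.4
```

View pics/w6c.png

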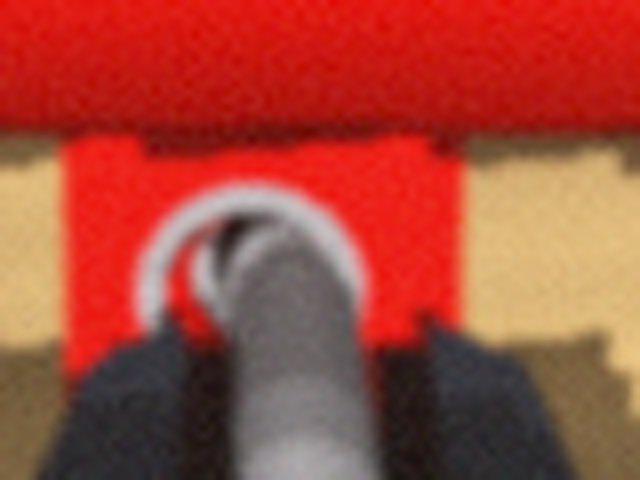

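Now the upper ear is offset only about 1.3 mm, and the dark lower hole shows within the ring at crop (240,240). I press on a little and watch the force.

```bash
python3 -m pendant '[{"xyz":[0,0,0.0004],"roll":0,"jaw":1},{"xyz":[0,0,0.0008],"roll":0,"jaw":1},{"xyz":[0,0,0.0012],"roll":0,"jaw":1},{"xyz":[0,0,0.0016],"roll":0,"jaw":1},{"xyz":[0,0,0.002],"roll":0,"jaw":1},{"xyz":[0,0,0.002],"roll":0,"jaw":1},{"xyz":[0,0,0.002],"roll":0,"jaw":1},{"xyz":[0,0,0.002],"roll":0,"jaw":1}]'; python3 -c "
from workcell import env;s=env.state();print(s['force'],s['ee_pos'])"
```

```text
time_s: 21.45
ee_pos: [517.5, -17.3, 78.9]
ee_rot: [-180.0, 0.1, -95.2]
force: [-0.4, 7.8, 4.7]
gripper_width: 8.2
[-0.44766087  7.75833136  4.6749781 ] [517.49454594 -17.3331425   78.94358104]
```

The toe is through both ears (49.6 mm) with a low force. I ease the lean back a little before pressing home.

```bash
python3 -m pendant '[{"xyz":[-0.0005,0,0],"roll":0,"jaw":1},{"xyz":[-0.001,0,0],"roll":0,"jaw":1},{"xyz":[-0.0015,0,0],"roll":0,"jaw":1},{"xyz":[-0.0018,0,0],"roll":0,"jaw":1},{"xyz":[-0.0018,0,0],"roll":0,"jaw":1},{"xyz":[-0.0018,0,0],"roll":0,"jaw":1},{"xyz":[-0.0018,0,0],"roll":0,"jaw":1},{"xyz":[-0.0018,0,0],"roll":0,"jaw":1}]'
python3 -m pendant '[{"xyz":[0,0,0.0005],"roll":0,"jaw":1},{"xyz":[0,0,0.001],"roll":0,"jaw":1},{"xyz":[0,0,0.0015],"roll":0,"jaw":1},{"xyz":[0,0,0.002],"roll":0,"jaw":1},{"xyz":[0,0,0.0025],"roll":0,"jaw":1},{"xyz":[0,0,0.003],"roll":0,"jaw":1},{"xyz":[0,0,0.003],"roll":0,"jaw":1},{"xyz":[0,0,0.003],"roll":0,"jaw":1}]'
```

```text
time_s: 22.45
ee_pos: [517.5, -16.4, 78.6]
ee_rot: [-180.0, 0.0, -95.2]
force: [-0.1, 4.5, 3.1]
gripper_width: 7.9
time_s: 23.45
ee_pos: [517.6, -16.3, 75.7]
ee_rot: [-180.0, 0.0, -95.2]
force: [-0.2, 5.7, 3.3]
gripper_width: 8.1
```

```bash
python3 -m pendant '[{"xyz":[0,0,0.0006],"roll":0,"jaw":1},{"xyz":[0,0,0.0012],"roll":0,"jaw":1},{"xyz":[0,0,0.0018],"roll":0,"jaw":1},{"xyz":[0,0,0.0024],"roll":0,"jaw":1},{"xyz":[0,0,0.003],"roll":0,"jaw":1},{"xyz":[0,0,0.0035],"roll":0,"jaw":1},{"xyz":[0,0,0.004],"roll":0,"jaw":1},{"xyz":[0,0,0.004],"roll":0,"jaw":1}]'
python3 -m pendant '[{"xyz":[0,0,0.0006],"roll":0,"jaw":1},{"xyz":[0,0,0.0012],"roll":0,"jaw":1},{"xyz":[0,0,0.0018],"roll":0,"jaw":1},{"xyz":[0,0,0.0024],"roll":0,"jaw":1},{"xyz":[0,0,0.003],"roll":0,"jaw":1},{"xyz":[0,0,0.0035],"roll":0,"jaw":1},{"xyz":[0,0,0.0035],"roll":0,"jaw":1},{"xyz":[0,0,0.0035],"roll":0,"jaw":1}]'
```

```text
time_s: 24.45
ee_pos: [517.6, -16.3, 72.1]
ee_rot: [-179.9, 0.0, -95.2]
force: [-0.3, 7.0, 3.9]
gripper_width: 8.0
time_s: 25.45
ee_pos: [517.5, -16.8, 67.8]
ee_rot: [-180.0, -0.0, -95.1]
force: [0.9, 4.2, -1.3]
gripper_width: 8.0
```

```bash
python3 -m pendant '[{"xyz":[0,0,0.0004],"roll":0,"jaw":1},{"xyz":[0,0,0.0008],"roll":0,"jaw":1},{"xyz":[0,0,0.0012],"roll":0,"jaw":1},{"xyz":[0,0,0.0012],"roll":0,"jaw":1},{"xyz":[0,0,0.0012],"roll":0,"jaw":1},{"xyz":[0,0,0.0012],"roll":0,"jaw":1},{"xyz":[0,0,0.0012],"roll":0,"jaw":1},{"xyz":[0,0,0.0012],"roll":0,"jaw":1}]'; python3 -c "
from workcell import env;s=env.state();print(s['force'],s['ee_pos'],s['torque'])"
```

```text
time_s: 26.45
ee_pos: [517.6, -16.8, 67.2]
ee_rot: [-180.0, -0.0, -95.1]
force: [-0.9, 4.0, 5.6]
gripper_width: 8.4
[-0.88693272  3.98559351  5.58630926] [517.62178064 -16.76512284  67.22092562] [ 0.85046269 -0.03427692  0.05436388]
```

```bash
python3 -m pendant '[{"xyz":[0,0,0.0004],"roll":0,"jaw":1},{"xyz":[0,0,0.0008],"roll":0,"jaw":1},{"xyz":[0,0,0.0008],"roll":0,"jaw":1},{"xyz":[0,0,0.0008],"roll":0,"jaw":1},{"xyz":[0,0,0.0008],"roll":0,"jaw":1},{"xyz":[0,0,0.0008],"roll":0,"jaw":1},{"xyz":[0,0,0.0008],"roll":0,"jaw":1},{"xyz":[0,0,0.0008],"roll":0,"jaw":1}]'; python3 -c "
from workcell import env;s=env.state();print(s['force'],s['ee_pos'],s['torque'])"
```

```text
time_s: 27.45
ee_pos: [517.6, -16.7, 66.4]
ee_rot: [-180.0, -0.0, -95.1]
force: [-0.1, 3.9, 5.6]
gripper_width: 8.1
[-0.11925248  3.86960341  5.61321013] [517.6273021  -16.7442853   66.43194099] [0.78939588 0.00214582 0.0802192 ]
```

Travel is about 24.9 mm and the force has dropped past the peak. Next is the tug: first I raise 3 mm and read the force.

```bash
python3 -m pendant '[{"xyz":[0,0,-0.0005],"roll":0,"jaw":1},{"xyz":[0,0,-0.001],"roll":0,"jaw":1},{"xyz":[0,0,-0.0015],"roll":0,"jaw":1},{"xyz":[0,0,-0.002],"roll":0,"jaw":1},{"xyz":[0,0,-0.0025],"roll":0,"jaw":1},{"xyz":[0,0,-0.003],"roll":0,"jaw":1},{"xyz":[0,0,-0.003],"roll":0,"jaw":1},{"xyz":[0,0,-0.003],"roll":0,"jaw":1}]'
python3 -m pendant '[{"xyz":[0,0,-0.0005],"roll":0,"jaw":1},{"xyz":[0,0,-0.001],"roll":0,"jaw":1},{"xyz":[0,0,-0.0014],"roll":0,"jaw":1},{"xyz":[0,0,-0.0014],"roll":0,"jaw":1},{"xyz":[0,0,-0.0014],"roll":0,"jaw":1},{"xyz":[0,0,-0.0014],"roll":0,"jaw":1},{"xyz":[0,0,-0.0014],"roll":0,"jaw":1},{"xyz":[0,0,-0.0014],"roll":0,"jaw":1}]'
```

```text
time_s: 28.45
ee_pos: [517.0, -16.6, 68.6]
ee_rot: [179.9, -0.0, -95.1]
force: [3.4, 4.1, -5.8]
gripper_width: 8.3
time_s: 29.45
ee_pos: [517.1, -16.7, 70.3]
ee_rot: [180.0, -0.0, -95.1]
force: [0.6, 3.3, -6.0]
gripper_width: 8.3
```

```bash
python3 -m pendant '[{"xyz":[0,0,-0.0005],"roll":0,"jaw":1},{"xyz":[0,0,-0.001],"roll":0,"jaw":1},{"xyz":[0,0,-0.001],"roll":0,"jaw":1},{"xyz":[0,0,-0.001],"roll":0,"jaw":1},{"xyz":[0,0,-0.001],"roll":0,"jaw":1},{"xyz":[0,0,-0.001],"roll":0,"jaw":1},{"xyz":[0,0,-0.001],"roll":0,"jaw":1},{"xyz":[0,0,-0.001],"roll":0,"jaw":1}]'
python3 -m pendant '[{"xyz":[0,0,-0.0003],"roll":0,"jaw":1},{"xyz":[0,0,-0.0006],"roll":0,"jaw":1},{"xyz":[0,0,-0.0008],"roll":0,"jaw":1},{"xyz":[0,0,-0.0008],"roll":0,"jaw":1},{"xyz":[0,0,-0.0008],"roll":0,"jaw":1},{"xyz":[0,0,-0.0008],"roll":0,"jaw":1},{"xyz":[0,0,-0.0008],"roll":0,"jaw":1},{"xyz":[0,0,-0.0008],"roll":0,"jaw":1}]'
```

```text
time_s: 30.45
ee_pos: [517.2, -16.7, 71.2]
ee_rot: [180.0, -0.0, -95.1]
force: [1.2, 3.0, -12.1]
gripper_width: 8.0
time_s: 31.45
ee_pos: [517.2, -16.7, 71.8]
ee_rot: [180.0, -0.0, -95.1]
force: [3.0, 3.4, -24.0]
gripper_width: 8.2
```

The tug reached 24 N with the shackle held, so it is locked. I set it down, ease the side force and release.

```bash
python3 -m pendant '[{"xyz":[0,0,0.001],"roll":0,"jaw":1},{"xyz":[0,0,0.002],"roll":0,"jaw":1},{"xyz":[-0.0005,0,0.003],"roll":0,"jaw":1},{"xyz":[-0.001,0,0.0036],"roll":0,"jaw":1},{"xyz":[-0.001,0,0.0042],"roll":0,"jaw":1},{"xyz":[-0.001,0,0.0047],"roll":0,"jaw":1},{"xyz":[-0.001,0,0.0047],"roll":0,"jaw":1},{"xyz":[-0.001,0,0.0047],"roll":0,"jaw":1}]'
```

```text
time_s: 32.45
ee_pos: [518.1, -15.9, 67.7]
ee_rot: [-179.9, -0.0, -95.1]
force: [0.6, -0.5, -2.4]
gripper_width: 8.0
```

```bash
python3 -m pendant '[{"xyz":[0,0,0.0004],"roll":0,"jaw":1},{"xyz":[0,0,0.0008],"roll":0,"jaw":1},{"xyz":[0,0,0.0008],"roll":0,"jaw":1},{"xyz":[0,0,0.0008],"roll":0,"jaw":1},{"xyz":[0,0,0.0008],"roll":0,"jaw":1},{"xyz":[0,0,0.0008],"roll":0,"jaw":1},{"xyz":[0,0,0.0008],"roll":0,"jaw":1},{"xyz":[0,0,0.0008],"roll":0,"jaw":1}]' 10
python3 -m pendant '[{"xyz":[0,0,0],"roll":0,"jaw":0.88},{"xyz":[0,0,0],"roll":0,"jaw":0.85},{"xyz":[0,0,0],"roll":0,"jaw":0.82},{"xyz":[0,0,0],"roll":0,"jaw":0.78},{"xyz":[0,0,0],"roll":0,"jaw":0.72},{"xyz":[0,0,0],"roll":0,"jaw":0.66},{"xyz":[0,0,0],"roll":0,"jaw":0.6},{"xyz":[0,0,0],"roll":0,"jaw":0.6}]'
```

```text
time_s: 33.45
ee_pos: [518.0, -15.7, 66.8]
ee_rot: [-179.9, -0.0, -95.1]
force: [2.7, -0.7, 3.3]
gripper_width: 8.5
time_s: 34.45
ee_pos: [517.5, -15.7, 66.6]
ee_rot: [-180.0, -0.0, -95.1]
force: [0.3, -0.8, 0.4]
gripper_width: 36.4
```

```bash
python3 -m pendant '[{"xyz":[0,0,-0.008],"roll":0,"jaw":0.6},{"xyz":[0,0,-0.025],"roll":0,"jaw":0.6},{"xyz":[0,0,-0.05],"roll":0,"jaw":0.6},{"xyz":[0,0,-0.08],"roll":0,"jaw":0.6},{"xyz":[0,0.01,-0.11],"roll":0,"jaw":0.6},{"xyz":[0,0.02,-0.135],"roll":0,"jaw":0.6},{"xyz":[0,0.025,-0.15],"roll":0,"jaw":0.6},{"xyz":[0,0.025,-0.15],"roll":0,"jaw":0.6}]'
python3 - <<'E'
from h import *
grab('wrist','w7');s=env.state();print(s['force'],s['ee_pos'])
grab('top','t2')
a=cv2.imread('pics/w7.png')[60:300,160:400];a=cv2.resize(a,(400,400),interpolation=cv2.INTER_CUBIC)
b=cv2.resize(cv2.imread('pics/t2.png'),(400,300));b=np.vstack([b,np.zeros((100,400,3),np.uint8)])
cv2.imwrite('pics/f.png',np.hstack([a,b]))
vs,us=np.mgrid[60:300,160:400];P=pts('w7',np.c_[us.ravel(),vs.ravel()])
m=(np.linalg.norm(P[:,:2]-[518,-15],axis=1)<25)&(P[:,2]>65)&(P[:,2]<125);Q=P[m];print(len(Q),Q.mean(0),np.percentile(Q[:,2],[50,95,100]))
if len(Q): print(cv2.minAreaRect(Q[Q[:,2]>75][:,:2].astype(np.float32)))
E
```

```text
time_s: 35.45
ee_pos: [493.0, -13.4, 217.7]
ee_rot: [-179.8, 0.0, -95.1]
force: [0.9, -0.6, -0.9]
gripper_width: 36.3
[-0.15189001 -0.27708066 -0.87549396] [492.63356569 -13.45448177 216.63187884]
448 [520.23660714 -14.67901786  84.89040179] [86.3   89.565 90.2  ]
((518.0126342773438, -14.556803703308105), (8.412737846374512, 34.657405853271484), 84.82505798339844)
```

View pics/f.png

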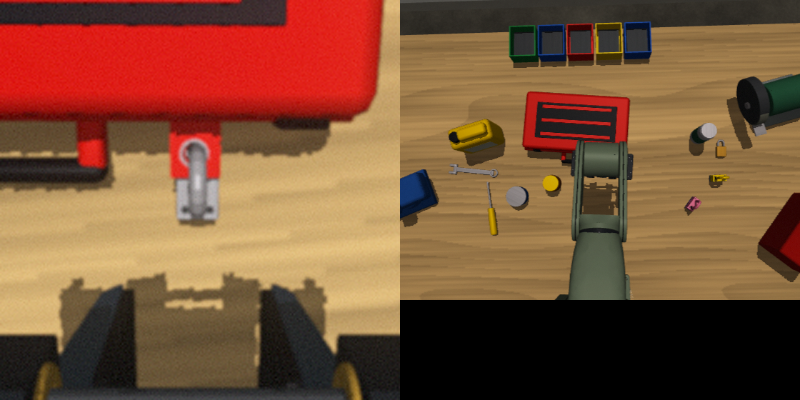

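The shackle passes through the ear's ring, the crown top is at about 90 mm (the locked height), and the lock stands upright. The case is shut and the other things are where they were. I hand it in.

```bash
python3 -c "
from workcell import env
print(env.job_done())"
```

```text
the job is handed in; nothing more can be done
None
```

The red tool case is locked with the steel padlock, and the job was handed in at about 35 s of the 72 s allowed.

- **Hooking:** The toe went into the lid's hole, which sat about 4 mm to one side. On the first draw the lock leaned in the grip and the ear did not move, so I eased up and drew again. The side force reached about 8 N, more than the 4 N given for the ear alone.
- **Click:** I pressed the shackle in to about 24.9 mm, and the pushing force dropped once past the pawl. The readings fall between moves, so I did not catch the 14 N peak itself.
- **Tug:** The shackle held at 24 N of upward pull against the ears, about 20 N more than the padlock's own weight.
- **Last look:** The padlock stands upright on the bench with its shackle through the ears. The bow's top is at about 90 mm, which is the locked height. The case is shut, the fingers are clear, and the other things look unmoved.

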